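# Feel the vial warmer's wells for a leftover spacer, then seat the fresh vial

## Task

Load the fresh blue-capped plating vial into the vial warmer. Two of its three open wells still have an aluminium spacer for short vials lying on the bottom, hard to tell by eye, so first take the red-handled brass rod from its stand, gently feel the bottoms of the open wells until the rod has touched the bare floor of the clear one, and stand the rod back in its stand. Then, keeping the blue-capped vial upright, press it gently into that clear well, without dropping or banging it, until it is fully home on the floor, let go, and leave the white-capped vials, the bottle and the jar where they are.

Things in the scene. Friction and masses are not known exactly. Their poses are not given: they have to be found in the camera images.
- warmer: vial warmer, fixed: white housing 200 x 236 mm, grey sloping control panel on its -x side, aluminium block with a row of four wells along y on its +x side. Origin: centre of the underside on the bench; x points from panel to wells. The block's top is 80 mm up and the highest part. Press rod and vial in it with 25 N at most.
- well0 (a point): centre of the mouth of the well at the -y end of the row, level with the block's top; axes as the warmer's. All four wells are alike, pitch 48 mm: 30 mm diameter, straight down, flat floor 45 mm below the mouth.
- well1 (a point): second well from the -y end, like well0. In the +x side of every well, 18 mm below the mouth, a sprung steel ball (12 mm diameter) stands 3.5 mm out of the wall. It yields to about 5 N and presses the vial against the block: a vial stops on it under its own weight and takes about 5 to 10 N to push past it.
- well2 (a point): third well from the -y end, like well0. One of the four wells holds the old vial; of the three others two have a loose aluminium spacer (27.6 mm diameter, one 12 mm, one 18 mm thick) flat on the floor and one is clear. Which is which changes; the spacers' places are not given.
- well3 (a point): well at the +y end, like well0
- rod_handle (a point): centre of the red handle (round, 18 mm diameter, 45 mm long, black rings) of the feeler rod, 80 g. z points along the rod from tip to handle. This centre is 132.5 mm above the tip; the brass rod below the handle is 8 mm in diameter, 110 mm long. Starts upright (it may lean a little) in its stand, tip on the floor of the hole.
- rod_tip (a point): blunt lower end of the feeler rod, on its axis; z along the rod towards the handle
- stand: rod stand, fixed: brown wooden block 72 x 72 mm, 60 mm high, with one hole 14 mm in diameter in the middle of its top, 50 mm deep. Origin: centre of the underside, on the bench.
- vial_mid (a point): centre (half-way up) of the fresh vial: amber glass, white label, blue cap; 28 mm diameter from foot to cap, 95 mm high (cap: top 20 mm), foot tapered to 22 mm over the lowest 8 mm, about 75 g; upright on the bench. Home in a clear well it stands 50 mm out of the block and this point is 2.5 mm above the mouth; on a spacer 12 or 18 mm higher.
- old_vial_mid (a point): centre of the old vial, like the fresh one but with a white cap, home in one of the four wells, 50 mm out of the block. It stays there: carry things over it.
- jar: closed white jar, 60 mm diameter, 60 mm high, upright on the bench; origin at the centre of its underside; bystander
- bottle: closed green glass bottle, 64 mm diameter, 130 mm high, upright on the bench; origin at the centre of its underside; bystander
- short_vial_mid (a point): centre of a short white-capped vial, 28 mm diameter, 60 mm high, upright on the bench; bystander

How it is judged:
By the outcome, as a careful person would: the job done as asked, in the order asked, and still so for the second after the job is handed in, with the robot touching nothing.
It also fails if it takes over 72 s, if anything falls off the work surface, if the arm or the gripper's body presses on something with over 40 N, if the wrist force passes 120 N, or if a joint passes its speed limit or range.

## Robot

A 6-joint arm with a two-finger parallel gripper is mounted at the origin on the work surface. World frame = base frame: x ahead of the robot, y to its left, z up, the work surface at z = 0. Lengths are in mm, angles in rad, forces in N, time in s.
With the tool pointing down it reaches from about 350 to 975 mm from the base axis. Payload 7.1 kg.
Tool frame: the origin (TCP) lies between the finger pads; the fingertips stand 19 mm ahead of it and the grasp point (between the pads) is the TCP (robot.tips_ahead is the distance from the TCP to the fingertips, in mm); z points along the fingers, y is the line along which they close (so a half turn about z gives the same grasp; the last joint's range is limited). The gripper opens to 88 mm and grips with 3 to 60 N. Pads are 20 mm wide; open, the fingers measure 115 mm over their backs; the gripper's body (75 mm by 178 mm) begins 61 mm behind the grasp point.
Start: joints at [-0.019, 0.423, 1.63, -0, 1.089, -0.019], TCP at [624.984, 0.026, 241.675] pointing down, gripper open.
Joint ranges: [-3, 3], [-0.9, 2.11], [0.09, 2.58], [-1.31, 4.45], [0.11, 2.69], [-2.54, 2.54]. Speed limits (rad/s): [2.39, 2.39, 3.01, 3.14, 3.14, 3.14].

## Interface

Orientations are given as a unit quaternion [x, y, z, w].
In Python, from rig import robot gives the robot as it stands.
- The arm moves only by the tool apply_moves, never from a script. Its argument "targets" is one flat list of numbers, 6 for each row, row after row: the shift along the tool's x, y, z in cm, then the turn, a rotation vector about the tool's x, y, z in rad. A call has 1 to 8 rows; each row shifts and turns the commanded pose from where the row before left it, along the tool's axes as they then stand; what a row does not reach is not made up. A row lasts 1/12 s, in which the tool goes at most 41.7 mm and 7.16 degrees, less where a joint would pass 70% of its speed; a pose out of reach is approached as far as the arm can. A call with a gripper value outside its range is refused whole. "jaw" is the opening, from 0 (shut) to 1 (fully open), set as the call begins (left out, the last holds). The fingers move at their own pace and stop on an object; the grip force is fixed at half the most. Time passes only in rows, so rows that do not move let the fingers close. It gives the time, the measured TCP pose, the force, the opening and the grip force at its end, in the units of the state.
- robot.read_state(): the state, without advancing time (a new reading comes with each control period).
- robot.read_camera(name): name is "scene" or "side" or "wrist"; returns a dict with "color" (384x512x3 uint8, red, green, blue), "depth" (384x512 float32, mm along the optical axis (not along the pixel's ray), 0 where there is no reading), "fx", "fy", "cx", "cy" (pixels), "world_to_cam" (4x4, takes a point from world to camera coordinates); the wrist camera has in their place "T_tool_cam" (4x4, takes a point from camera to tool coordinates, whose origin is the TCP and whose axes are the flange's). Camera axes: x right, y down, z forward; pixel columns grow to the right and rows downward; lengths in mm; the calibration is good to about 2 mm. A picture is of the moment at which its call begins: read the wrist's pose just before it.
- robot.hand_in(): hands the job in; it is judged then, once.
Trained networks look in a picture, given as the dict that the camera call returned (one of the last four; its "shot" number tells which), for a name from the list of things; names that differ only in an ending like _2 or _b are one class to them, and where a whole thing is asked for, a point or a joint stands for the part that bears it (a point fixed in the world has none). Each returns a list of dicts, best first, with "confidence" (0 to 1); they miss things now and then, are a little off and sometimes report something else, mostly with a low value. They report only what shows in the picture. A call takes as long as a camera call.
- robot.recognise(query, picture): "position" ([x, y, z] in mm, in world coordinates, good to about 4 mm: the middle of the surface that is visible of it).
- robot.cut_out(query, picture): "mask" (384x512 bool, what is visible of it).
- robot.pinpoint(query, picture): "position" ([x, y, z] in mm, in world coordinates, good to about 4 mm: a listed point, or the origin of a listed thing).
The state is a dict: "time_s": time; "joint_pos": joint angles; "joint_velocities": joint speeds; "tau": joint torques, N m; "ee_pos": TCP position; "tcp_rot": TCP orientation; "wrist_force": force on the tool from outside, world axes, zero at the start; "moment": the same for the moment, N m; "gripper_width": finger opening in mm; "gripper_force": force on a finger pad.
Only numpy, scipy, OpenCV 4.12 (cv2) and the standard library are available. Lean on these libraries where they do the work, as an engineer would, in place of code of your own. Each camera call takes 0.05 s, during which the arm holds its last target. There are 200 camera calls.

## Working session

There is one attempt and no reset: what is moved stays moved. The work goes in short steps, Python scripts to look and compute and a tool call to move; the robot and the scene stay as the last step left them, time stands still between calls to the robot, and variables do not carry over. Pictures are saved under pics/ and viewed, at most 10 in all, crops included, and the job is handed in when it is done.

Besides the shell and the picture viewer there is one more tool, called after "Request:" as name(argument=value, ...) on one line, values as JSON. apply_moves: Moves the arm, as the interface text tells. Its arguments: {"type":"object","properties":{"targets":{"type":"array","items":{"type":"number"}},"jaw":{"type":"number"}},"required":["targets"]}

```bash
ls; mkdir -p pics
cat > h.py <<'E'
import numpy as np,cv2
from rig import robot
from scipy.spatial.transform import Rotation as R
def save(p,n): cv2.imwrite('pics/'+n,p['color'][:,:,::-1])
def find(p,names,f='pinpoint'):
    for n in names:
        for d in getattr(robot,f)(n,p)[:2]: print(n,np.round(d['position'],1),round(d['confidence'],2))
E
python3 - <<'E'
from h import *
s=robot.read_state();print(s['tcp_rot'],s['ee_pos'],s['wrist_force'])
ims=[]
for c in('scene','side'):
    p=robot.read_camera(c);ims.append(p['color']);print(c)
    find(p,['warmer','well0','well1','well2','well3','rod_handle','rod_tip','stand','vial_mid','old_vial_mid','jar','bottle','short_vial_mid'])
cv2.imwrite('pics/a.png',cv2.resize(np.hstack(ims),(800,300))[:,:,::-1])
E
```

```text
pics
[ 7.07103542e-01  7.07109586e-01 -5.52102912e-04 -5.56094207e-04] [6.24460216e+02 3.24899736e-02 2.40903880e+02] [-0.11105281 -0.10120423  0.48161971]
scene
warmer [530.7 -34.3  -2. ] 0.93
warmer [677.7 294.4  -1.2] 0.38
well0 [ 578.5 -100.    83.1] 0.75
well0 [576.9 -55.7  82. ] 0.67
well1 [ 578.5 -100.    83.1] 0.75
well1 [576.9 -55.7  82. ] 0.67
well2 [ 578.5 -100.    83.1] 0.75
well2 [576.9 -55.7  82. ] 0.67
well3 [ 578.5 -100.    83.1] 0.75
well3 [576.9 -55.7  82. ] 0.67
rod_handle [ 450.7 -294.   142.7] 0.52
stand [ 452.  -298.5   -1.6] 0.95
vial_mid [457.5 309.9  48.6] 0.46
vial_mid [530.1 -31.6  -1.8] 0.43
old_vial_mid [576.4  -7.7  83.8] 0.63
jar [ 646.2 -411.6    4.4] 0.67
bottle [677.6 291.8  -2.2] 0.8
bottle [457.  310.6  48.4] 0.72
short_vial_mid [ 630.2 -328.2   29.5] 0.83
side
warmer [ 5.311e+02 -3.340e+01  1.000e-01] 0.93
well0 [ 578.7 -101.2   80.1] 0.94
well0 [572.   -6.1  82. ] 0.72
well1 [ 578.7 -101.2   80.1] 0.94
well1 [572.   -6.1  82. ] 0.72
well2 [ 578.7 -101.2   80.1] 0.94
well2 [572.   -6.1  82. ] 0.72
well3 [ 578.7 -101.2   80.1] 0.94
well3 [572.   -6.1  82. ] 0.72
rod_handle [ 448.  -298.4  144.7] 0.52
stand [ 449.5 -293.4    4.1] 0.64
vial_mid [ 6.462e+02 -4.165e+02 -1.000e-01] 0.67
vial_mid [457.2 310.8  50.3] 0.65
old_vial_mid [571.4  -5.5  83.9] 0.53
jar [ 648.3 -415.    -1.4] 0.84
jar [ 577.7 -101.5   83.6] 0.4
bottle [675.8 292.7   3.4] 0.82
bottle [ 630.2 -331.8   30.3] 0.65
short_vial_mid [ 631.7 -332.5   30.4] 0.73
```

View pics/a.png

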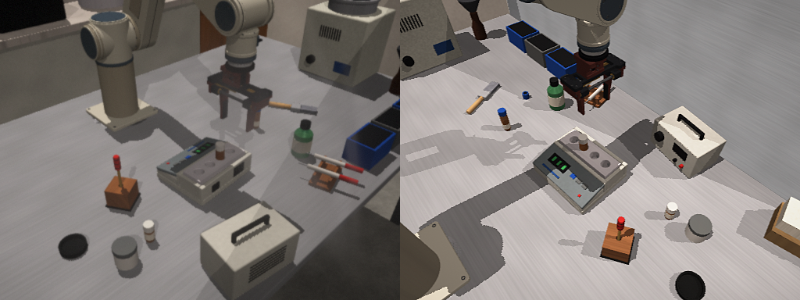

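Run:
```python
from h import *
p=robot.read_camera('wrist');save(p,'w1.png');print(p['T_tool_cam'].round(3),p['fx'],p['cx'])
for n in ['well0','old_vial_mid','warmer']:
    for d in robot.pinpoint(n,p): print(n,np.round(d['position'],1),round(d['confidence'],2))
for c in('scene','side'):
    p=robot.read_camera(c)
    for n in ['well0']:
        for d in robot.pinpoint(n,p): print(n,np.round(d['position'],1),round(d['confidence'],2))
    for n in ['rod_handle','vial_mid','stand']:
        for d in robot.recognise(n,p)[:2]: print(n,np.round(d['position'],1),round(d['confidence'],2))
```

```text
[[   0.      -0.955   -0.297   82.27 ]
 [   1.       0.      -0.      -0.363]
 [   0.      -0.297    0.955 -143.327]
 [   0.       0.       0.       1.   ]] 276.53893321055034 253.69690746755535
well0 [577.7 -97.4  80.5] 0.9
well0 [573.1  -8.9  80.5] 0.74
well0 [ 450.1 -300.1   -2.1] 0.74
well0 [580.2 -54.6  78.8] 0.61
well0 [570.5  43.9  80. ] 0.56
old_vial_mid [574.5  -6.9  79.9] 0.96
warmer [531.6 -32.3  -1. ] 0.56
well0 [571.3  40.5  84.7] 0.96
well0 [572.   -8.3  79.8] 0.75
well0 [580.2 -96.   77.5] 0.73
well0 [580.3 -55.   81. ] 0.66
rod_handle [ 453.9 -299.6  137.7] 0.61
vial_mid [467.5 303.7  42.7] 0.69
stand [ 464.9 -308.3   45.2] 0.94
well0 [574.7  -7.7  77.8] 0.84
well0 [ 579.3 -101.5   81. ] 0.67
well0 [570.6  39.7  79.2] 0.64
well0 [574.7 -53.2  83.2] 0.57
rod_handle [ 443.4 -298.7  146.3] 0.6
vial_mid [453.3 299.9  62.9] 0.66
stand [ 437.9 -303.3   61.5] 0.75
```

View pics/w1.png

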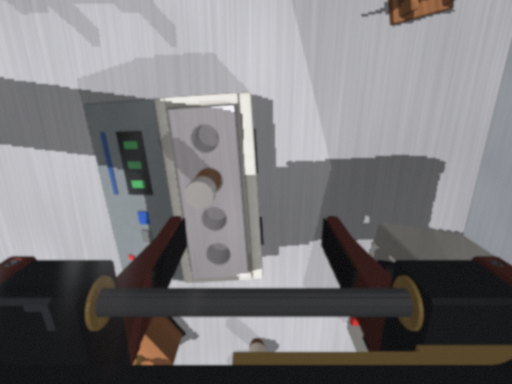

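Request:
apply_moves(targets=[-3.4,-1.75,-0.3,0,0,0,-3.4,-1.75,-0.3,0,0,0,-3.4,-1.75,-0.3,0,0,0,-3.4,-1.75,-0.3,0,0,0,-3.4,-1.75,-0.3,0,0,0,-3.4,-1.75,0,0,0,0,-3.4,-1.75,0,0,0,0,-3.4,-1.75,0,0,0,0])

```text
time_s: 2.77
ee_pos: [484.0, -273.5, 257.0]
tcp_rot: [0.707, 0.707, 0.0, 0.0]
wrist_force: [0.4, -0.6, -0.1]
gripper_width: 87.6
gripper_force: 0.0
```

Request:
apply_moves(targets=[-3.4,-1.75,0,0,0,0,-3.4,-1.75,0,0,0,0,0,0,0,0,0,0,0,0,0,0,0,0])

```text
time_s: 3.1
ee_pos: [449.1, -341.5, 256.7]
tcp_rot: [0.708, 0.706, 0.0, 0.0]
wrist_force: [0.3, 0.6, -0.3]
gripper_width: 87.9
gripper_force: 0.0
```

```bash
cat >> h.py <<'E'
def cloud(p,s=None):
    v,u=np.indices(p['depth'].shape);d=p['depth']
    c=np.stack([(u-p['cx'])/p['fx']*d,(v-p['cy'])/p['fy']*d,d],-1)
    if 'world_to_cam' in p: T=np.linalg.inv(p['world_to_cam'])
    else:
        W=np.eye(4);W[:3,:3]=R.from_quat(s['tcp_rot']).as_matrix();W[:3,3]=s['ee_pos'];T=W@p['T_tool_cam']
    w=c@T[:3,:3].T+T[:3,3];w[d<=0]=np.nan
    return w
E
python3 - <<'E'
from h import *
s=robot.read_state();p=robot.read_camera('wrist');save(p,'w2.png');print(s['ee_pos'])
find(p,['rod_handle','rod_tip','stand'])
w=cloud(p,s);c=p['color'].astype(int)
m=(c[...,0]>90)&(c[...,1]<60)&(c[...,2]<60)&(np.hypot(w[...,0]-450,w[...,1]+297)<60)&(w[...,2]>110)&(w[...,2]<175)
q=w[m];print(len(q))
for a in range(115,175,10):
    k=q[(q[:,2]>=a)&(q[:,2]<a+10)]
    if len(k): print(a,len(k),k.min(0).round(1),k.max(0).round(1),k.mean(0).round(1))
m=(np.abs(w[...,2]-60)<4)&(np.hypot(w[...,0]-450,w[...,1]+297)<60); q=w[m][:,:2].astype(np.float32);print(cv2.minAreaRect(q))
E
```

```text
[ 449.07120704 -341.45023397  256.66819807]
rod_handle [ 449.1 -297.1  140.2] 0.85
rod_tip [ 452.3 -293.9    7.1] 0.91
stand [ 449.7 -301.8   -0.6] 0.75
276
155 110 [ 443.  -301.6  157.5] [ 458.6 -287.2  165. ] [ 452.4 -293.5  164.2]
165 166 [ 443.2 -302.3  165. ] [ 457.6 -287.9  167.3] [ 450.4 -295.7  165.7]
((450.5008239746094, -295.6132507324219), (72.16419982910156, 72.0357437133789), 32.72216796875)
```

View pics/w2.png

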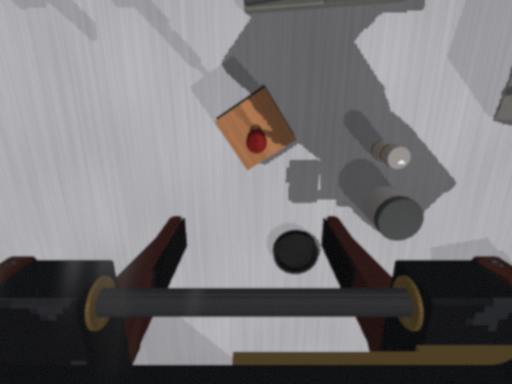

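Request:
apply_moves(targets=[2.3,0.07,0,0,0,0,2.3,0.07,0,0,0,0,0,0,3,0,0,0,0,0,3,0,0,0,0,0,3,0,0,0,0,0,2.3,0,0,0,0,0,0,0,0,0])

```text
time_s: 3.88
ee_pos: [449.6, -290.9, 139.7]
tcp_rot: [0.706, 0.708, -0.001, -0.004]
wrist_force: [-0.1, 1.7, -0.6]
gripper_width: 87.9
gripper_force: 0.0
```

Request:
apply_moves(targets=[0,0,0,0,0,0,0,0,0,0,0,0,0,0,0,0,0,0,0,0,0,0,0,0,0,0,0,0,0,0,0,0,0,0,0,0,0,0,0,0,0,0], jaw=0)

```text
time_s: 4.47
ee_pos: [451.5, -294.2, 144.2]
tcp_rot: [0.707, 0.707, 0.0, 0.0]
wrist_force: [1.0, -1.1, -0.7]
gripper_width: 44.6
gripper_force: 0.0
```

Request:
apply_moves(targets=[0,0,0,0,0,0,0,0,0,0,0,0,0,0,0,0,0,0,0,0,0,0,0,0,0,0,0,0,0,0,0,0,0,0,0,0])

```text
time_s: 4.97
ee_pos: [451.3, -294.0, 143.6]
tcp_rot: [0.707, 0.707, -0.0, -0.0]
wrist_force: [-1.0, 0.2, 0.8]
gripper_width: 17.3
gripper_force: 30.0
```

Request:
apply_moves(targets=[0,0,-1.5,0,0,0,0,0,-2.5,0,0,0,0,0,-2.5,0,0,0,0,0,-1.5,0,0,0,0,0,-1,0,0,0,2.4,1.6,-0.3,0,0,0,2.4,1.6,-0.3,0,0,0,2.4,1.6,-0.3,0,0,0])

```text
time_s: 5.63
ee_pos: [499.4, -221.3, 242.6]
tcp_rot: [0.708, 0.707, -0.0, -0.0]
wrist_force: [-0.1, 0.3, -1.5]
gripper_width: 17.5
gripper_force: 30.0
```

Request:
apply_moves(targets=[2.4,1.6,0,0,0,0,2.4,1.6,0,0,0,0,2.4,1.6,0,0,0,0,2.4,1.6,0,0,0,0,2.4,1.6,0,0,0,0,0,0,0,0,0,0,0,0,0,0,0,0])

```text
time_s: 6.22
ee_pos: [579.4, -100.8, 241.9]
tcp_rot: [0.706, 0.708, -0.0, -0.0]
wrist_force: [-1.1, -0.5, -0.8]
gripper_width: 17.7
gripper_force: 30.0
```

Run:
```python
from h import *
s=robot.read_state();p=robot.read_camera('wrist');print(s['ee_pos'],s['wrist_force'])
find(p,['rod_handle','rod_tip'])
for d in robot.pinpoint('well0',p): print(np.round(d['position'],1),round(d['confidence'],2))
ims=[p['color']]
for c in('scene','side'):
    p=robot.read_camera(c);ims.append(p['color']);print(c); find(p,['rod_handle','rod_tip'])
    b=robot.read_camera(c)
cv2.imwrite('pics/b.png',cv2.resize(np.hstack(ims[:2]),(800,300))[:,:,::-1])
```

```text
[ 579.43384557 -100.82695942  241.88433186] [-1.12036496 -0.49261075 -0.79522646]
rod_handle [ 578.2 -105.5  240.5] 0.82
rod_tip [ 577.9 -101.8  110.5] 0.6
[575.2  41.8  78.2] 0.86
[577.6 -56.9  80.2] 0.8
[575.6  -9.7  81.1] 0.69
[579.  -97.6  77.7] 0.62
scene
rod_handle [ 576.7 -104.5  240.5] 0.7
rod_tip [582.1 -99.2 110.1] 0.79
rod_tip [ 644.3 -412.7    2.7] 0.65
side
rod_handle [ 576.6 -103.4  242.5] 0.45
rod_handle [531.9 -31.4  -2.8] 0.24
rod_tip [ 582.4 -102.8  108. ] 0.69
```

View pics/b.png

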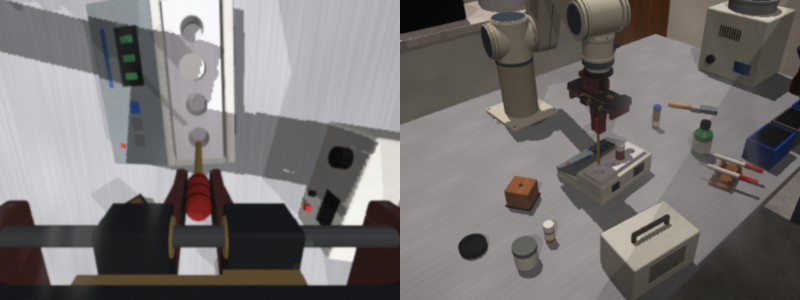

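Request:
apply_moves(targets=[0,-0.2,1,0,0,0,0,0,1.5,0,0,0,0,0,1.3,0,0,0,0,0,0.8,0,0,0,0,0,0.4,0,0,0,0,0,0.1,0,0,0,0,0,0,0,0,0])

```text
time_s: 7.4
ee_pos: [577.4, -101.9, 191.5]
tcp_rot: [0.707, 0.707, -0.0, -0.0]
wrist_force: [-0.4, 0.4, -1.2]
gripper_width: 17.3
gripper_force: 30.0
```

Request:
apply_moves(targets=[0,0,0.2,0,0,0,0,0,0.2,0,0,0,0,0,0.2,0,0,0])

```text
time_s: 7.65
ee_pos: [577.7, -102.0, 186.0]
tcp_rot: [0.707, 0.707, 0.0, 0.0]
wrist_force: [-0.1, -0.2, -1.1]
gripper_width: 17.2
gripper_force: 30.0
```

Request:
apply_moves(targets=[0,0,0.15,0,0,0,0,0,0.15,0,0,0,0,0,0,0,0,0])

```text
time_s: 7.9
ee_pos: [577.2, -102.0, 182.4]
tcp_rot: [0.707, 0.707, -0.0, -0.0]
wrist_force: [0.9, 0.3, -1.3]
gripper_width: 17.5
gripper_force: 30.0
```

Past the 18 mm spacer level without contact; continue.

Request:
apply_moves(targets=[0,0,0.15,0,0,0,0,0,0.15,0,0,0,0,0,0.1,0,0,0,0,0,0,0,0,0])

```text
time_s: 8.23
ee_pos: [578.1, -102.2, 180.4]
tcp_rot: [0.707, 0.707, 0.0, 0.001]
wrist_force: [-3.3, 0.8, 11.9]
gripper_width: 17.3
gripper_force: 30.0
```

Request:
apply_moves(targets=[0,0,-0.8,0,0,0,0,0,-1.6,0,0,0,0,0,-2,0,0,0,0,0,-1,0,0,0,1.2,-0.05,0,0,0,0,2.2,-0.05,0,0,0,0,1.4,-0.05,0,0,0,0,0,0,0,0,0,0])

```text
time_s: 8.9
ee_pos: [575.1, -51.2, 231.8]
tcp_rot: [0.706, 0.708, -0.0, -0.001]
wrist_force: [0.3, 1.1, -0.7]
gripper_width: 17.5
gripper_force: 30.0
```

Request:
apply_moves(targets=[0,0,0.8,0,0,0,0,0,1.3,0,0,0,0,0,1.3,0,0,0,0,0,0.6,0,0,0,0,0,0.3,0,0,0,0,0,0,0,0,0])

```text
time_s: 9.4
ee_pos: [575.3, -54.2, 188.5]
tcp_rot: [0.707, 0.707, -0.001, -0.001]
wrist_force: [0.8, 0.0, -0.3]
gripper_width: 17.5
gripper_force: 30.0
```

Request:
apply_moves(targets=[0,0,0.15,0,0,0,0,0,0.15,0,0,0,0,0,0.15,0,0,0,0,0,0,0,0,0])

```text
time_s: 9.73
ee_pos: [576.6, -54.1, 186.5]
tcp_rot: [0.707, 0.707, 0.001, 0.001]
wrist_force: [-1.4, 0.3, 5.2]
gripper_width: 17.3
gripper_force: 30.0
```

Request:
apply_moves(targets=[0,0,0.1,0,0,0,0,0,0,0,0,0])

```text
time_s: 9.9
ee_pos: [576.9, -54.2, 186.4]
tcp_rot: [0.707, 0.707, 0.001, 0.001]
wrist_force: [-2.2, 0.2, 12.3]
gripper_width: 17.4
gripper_force: 30.0
```

Request:
apply_moves(targets=[0,0,-1,0,0,0,0,0,-2,0,0,0,0,0,-3,0,0,0,0,0,-3,0,0,0,0,0,-1.5,0,0,0,1.5,-0.1,0,0,0,0,2.8,-0.1,0,0,0,0,2.8,-0.1,0,0,0,0])

```text
time_s: 10.57
ee_pos: [573.1, 17.1, 290.5]
tcp_rot: [0.708, 0.706, 0.001, 0.001]
wrist_force: [0.2, 0.5, -1.8]
gripper_width: 17.5
gripper_force: 30.0
```

Request:
apply_moves(targets=[1.8,-0.1,0,0,0,0,0.7,0,0,0,0,0,0,0,0,0,0,0,0,0,0,0,0,0])

```text
time_s: 10.9
ee_pos: [572.0, 41.8, 289.5]
tcp_rot: [0.707, 0.707, 0.0, 0.0]
wrist_force: [0.1, -0.5, -0.9]
gripper_width: 17.5
gripper_force: 30.0
```

Run:
```python
from h import *
s=robot.read_state();print(s['ee_pos'])
for c in('wrist','scene','side'):
    p=robot.read_camera(c);print(c); find(p,['rod_handle','rod_tip'])
    for d in robot.pinpoint('well0',p): print(np.round(d['position'],1),round(d['confidence'],2))
```

```text
[572.00734284  41.75613783 289.48928646]
wrist
rod_handle [573.3  39.1 287.7] 0.75
rod_tip [567.9  38.1 154.8] 0.61
[571.8  43.2  79.6] 0.94
[575.8  -9.2  82.3] 0.79
[577.  -54.3  80.3] 0.76
scene
rod_tip [574.2  40.  157.4] 0.77
[574.5  -9.   77.8] 0.98
[578.  -56.3  79.7] 0.88
[570.8  42.2  84.4] 0.82
[581.5 -97.6  79.2] 0.56
[527.9 -31.1  -3.2] 0.49
side
rod_handle [568.3  41.  291.1] 0.63
rod_tip [571.1  41.5 152.6] 0.72
[573.9  41.9  77. ] 0.83
[ 580.1 -103.6   82. ] 0.76
[458.4 310.9  50. ] 0.75
[572.  -11.7  79.6] 0.67
[573.5 -52.5  79.2] 0.62
```

Good. Descend 9.9 cm to TCP 190, then feel down to about 168.

Request:
apply_moves(targets=[0,0,1.5,0,0,0,0,0,2.2,0,0,0,0,0,2.2,0,0,0,0,0,1.8,0,0,0,0,0,1.2,0,0,0,0,0,0.8,0,0,0,0,0,0.3,0,0,0,0,0,0.2,0,0,0])

```text
time_s: 12.17
ee_pos: [572.1, 42.0, 187.2]
tcp_rot: [0.707, 0.707, 0.0, 0.0]
wrist_force: [0.4, -0.0, -0.1]
gripper_width: 17.3
gripper_force: 30.0
```

Request:
apply_moves(targets=[0,0,0.2,0,0,0,0,0,0.2,0,0,0,0,0,0,0,0,0])

```text
time_s: 12.42
ee_pos: [572.1, 42.0, 183.5]
tcp_rot: [0.707, 0.707, 0.0, 0.0]
wrist_force: [-1.1, -0.2, -0.9]
gripper_width: 17.4
gripper_force: 30.0
```

Request:
apply_moves(targets=[0,0,0.2,0,0,0,0,0,0.2,0,0,0,0,0,0.2,0,0,0,0,0,0,0,0,0])

```text
time_s: 12.75
ee_pos: [571.7, 42.0, 176.8]
tcp_rot: [0.707, 0.707, -0.0, -0.0]
wrist_force: [-0.5, -0.1, -1.2]
gripper_width: 17.7
gripper_force: 30.0
```

Request:
apply_moves(targets=[0,0,0.2,0,0,0,0,0,0.2,0,0,0,0,0,0.2,0,0,0,0,0,0.15,0,0,0,0,0,0,0,0,0])

```text
time_s: 13.17
ee_pos: [571.7, 42.0, 169.2]
tcp_rot: [0.707, 0.707, -0.0, -0.0]
wrist_force: [-0.0, 0.6, -1.2]
gripper_width: 17.2
gripper_force: 30.0
```

Request:
apply_moves(targets=[0,0,0.1,0,0,0,0,0,0.1,0,0,0,0,0,0,0,0,0])

```text
time_s: 13.42
ee_pos: [572.2, 42.0, 168.5]
tcp_rot: [0.707, 0.707, 0.0, 0.0]
wrist_force: [-1.6, -0.3, 5.4]
gripper_width: 17.5
gripper_force: 30.0
```

Request:
apply_moves(targets=[0,0,0.1,0,0,0,0,0,0,0,0,0])

```text
time_s: 13.58
ee_pos: [572.6, 42.1, 168.4]
tcp_rot: [0.707, 0.707, 0.001, 0.0]
wrist_force: [-3.3, 0.1, 14.1]
gripper_width: 17.3
gripper_force: 30.0
```

Request:
apply_moves(targets=[0,0,-1,0,0,0,0,0,-2.5,0,0,0,0,0,-3.5,0,0,0,0,0,-3,0,0,0,0,0,-1.5,0,0,0,0,0,-0.7,0,0,0,-2,-0.72,0,0,0,0,-3.5,-1.26,0,0,0,0])

```text
time_s: 14.25
ee_pos: [552.7, -11.5, 288.9]
tcp_rot: [0.706, 0.708, 0.001, 0.0]
wrist_force: [-0.3, -1.1, -1.1]
gripper_width: 17.2
gripper_force: 30.0
```

Request:
apply_moves(targets=[-3.6,-1.3,0,0,0,0,-3.6,-1.3,0,0,0,0,-3.6,-1.3,0,0,0,0,-3.6,-1.3,0,0,0,0,-3.6,-1.3,0,0,0,0,-3.6,-1.3,0,0,0,0,-3.6,-1.3,0,0,0,0,-2.1,-0.8,0,0,0,0])

```text
time_s: 14.92
ee_pos: [451.3, -288.7, 288.0]
tcp_rot: [0.708, 0.707, -0.0, -0.0]
wrist_force: [0.9, -1.2, -0.7]
gripper_width: 17.3
gripper_force: 30.0
```

Request:
apply_moves(targets=[-0.9,-0.3,1,0,0,0,0,0,2.3,0,0,0,0,0,2.3,0,0,0,0,0,1.5,0,0,0,0,0,0.5,0,0,0,0,0,0,0,0,0,0,0,0,0,0,0])

```text
time_s: 15.5
ee_pos: [450.3, -294.6, 212.5]
tcp_rot: [0.707, 0.707, -0.0, -0.0]
wrist_force: [-0.4, 0.4, -0.9]
gripper_width: 17.6
gripper_force: 30.0
```

Run:
```python
from h import *
s=robot.read_state();print(s['ee_pos'])
ims=[]
for c in('wrist','scene','side'):
    p=robot.read_camera(c);print(c); find(p,['rod_handle','rod_tip','stand'])
    if c=='wrist':
        w=cloud(p,s);m=(np.abs(w[...,2]-60)<4)&(np.hypot(w[...,0]-450,w[...,1]+297)<60); print(cv2.minAreaRect(w[m][:,:2].astype(np.float32)))
        ims.append(p['color'][30:330,100:400])
    else:
        q=p['world_to_cam']@[450.5,-295.6,80,1];u=int(p['fx']*q[0]/q[2]+p['cx']);v=int(p['fy']*q[1]/q[2]+p['cy']);print(u,v)
        im=p['color'].copy()
        for z in (60,):
            for t in np.linspace(0,6.28,24):
                pass
        a=im[max(v-55,0):v+45,max(u-50,0):u+50];ims.append(cv2.resize(a,(300,300),interpolation=cv2.INTER_NEAREST))
cv2.imwrite('pics/c.png',cv2.resize(np.hstack(ims),(800,267))[:,:,::-1])
```

```text
[ 450.29138027 -294.55516673  212.51958186]
wrist
rod_handle [ 446.1 -298.2  208.1] 0.75
rod_tip [ 447.3 -297.5   76.8] 0.57
stand [ 450.3 -300.2   -2.2] 0.76
((450.426513671875, -295.6878356933594), (72.44486236572266, 72.33390808105469), 32.76868438720703)
scene
rod_handle [ 449.9 -297.6  215.2] 0.52
rod_handle [ 454.9 -297.1   77.8] 0.47
rod_tip [ 452.8 -296.3   80. ] 0.55
rod_tip [ 447.4 -296.2   -0.9] 0.4
stand [ 451.5 -298.    -3.6] 0.63
stand [678.1 292.1  -3.2] 0.6
153 229
side
rod_handle [ 449.3 -294.9  215.5] 0.51
rod_tip [ 449.1 -296.    78.1] 0.61
stand [ 448.6 -295.1    1.4] 0.73
stand [532.7 -31.5  -2.5] 0.49
279 299
```

View pics/c.png

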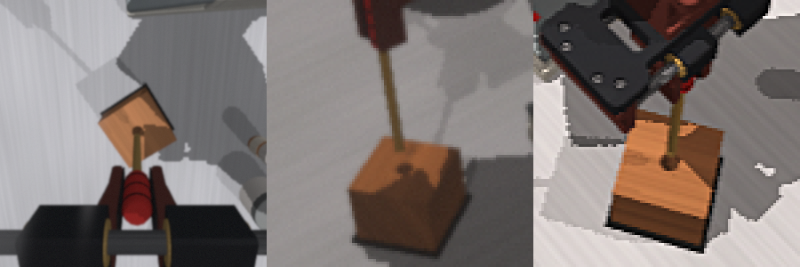

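Request:
apply_moves(targets=[0,0,0.6,0,0,0,0,0,0.6,0,0,0,0,0,0.4,0,0,0,0,0,0.3,0,0,0,0,0,0.3,0,0,0,0,0,0.2,0,0,0,0,0,0,0,0,0])

```text
time_s: 16.68
ee_pos: [449.9, -294.8, 188.1]
tcp_rot: [0.707, 0.707, -0.0, -0.0]
wrist_force: [-1.1, 1.0, -1.5]
gripper_width: 17.6
gripper_force: 30.0
```

Request:
apply_moves(targets=[0,0,0.4,0,0,0,0,0,0.8,0,0,0,0,0,1,0,0,0,0,0,0.8,0,0,0,0,0,0.6,0,0,0,0,0,0.4,0,0,0,0,0,0,0,0,0])

```text
time_s: 17.27
ee_pos: [449.5, -294.6, 147.4]
tcp_rot: [0.707, 0.707, -0.0, -0.001]
wrist_force: [-0.3, -0.2, -1.1]
gripper_width: 17.3
gripper_force: 30.0
```

Request:
apply_moves(targets=[0,0,0.15,0,0,0,0,0,0.15,0,0,0,0,0,0.1,0,0,0,0,0,0,0,0,0])

```text
time_s: 17.6
ee_pos: [450.2, -295.0, 144.8]
tcp_rot: [0.707, 0.707, 0.0, 0.0]
wrist_force: [-0.4, 0.5, -0.9]
gripper_width: 17.7
gripper_force: 30.0
```

Request:
apply_moves(targets=[0,0,0.1,0,0,0,0,0,0.1,0,0,0,0,0,0,0,0,0])

```text
time_s: 17.85
ee_pos: [450.5, -295.3, 143.5]
tcp_rot: [0.707, 0.707, 0.0, 0.001]
wrist_force: [-2.1, 0.3, 6.3]
gripper_width: 17.3
gripper_force: 30.0
```

Request:
apply_moves(targets=[0,0,-0.1,0,0,0,0,0,0,0,0,0,0,0,0,0,0,0,0,0,0,0,0,0,0,0,0,0,0,0,0,0,0,0,0,0,0,0,0,0,0,0,0,0,0,0,0,0], jaw=0.8)

```text
time_s: 18.52
ee_pos: [450.1, -294.9, 143.6]
tcp_rot: [0.707, 0.707, -0.0, -0.0]
wrist_force: [-0.0, 0.1, 0.3]
gripper_width: 67.3
gripper_force: 0.0
```

Request:
apply_moves(targets=[0,0,-1.5,0,0,0,0,0,-3,0,0,0,0,0,-3.5,0,0,0,0,0,-2,0,0,0,1.5,0,-0.5,0,0,0,3.5,0.05,0,0,0,0,3.7,0.05,0,0,0,0,3.7,0.05,0,0,0,0])

```text
time_s: 19.18
ee_pos: [450.5, -169.0, 247.8]
tcp_rot: [0.708, 0.707, -0.0, -0.001]
wrist_force: [0.5, -0.1, -0.9]
gripper_width: 70.0
gripper_force: 0.0
```

Request:
apply_moves(targets=[3.9,0.05,0,0,0,0,3.9,0.05,0,0,0,0,3.9,0.05,0,0,0,0,3.9,0.05,0,0,0,0,3.9,0.05,0,0,0,0,3.9,0.05,0,0,0,0,3.9,0.05,0,0,0,0,3.9,0.05,0,0,0,0])

```text
time_s: 19.85
ee_pos: [453.9, 143.3, 247.7]
tcp_rot: [0.707, 0.707, -0.001, -0.0]
wrist_force: [1.0, -0.3, 0.5]
gripper_width: 70.2
gripper_force: 0.0
```

Request:
apply_moves(targets=[3.7,0.05,0,0,0,0,3.6,0.05,0.5,0,0,0,3.3,0.05,1,0,0,0,1.9,0,1,0,0,0,0,0,1,0,0,0,0,0,0,0,0,0,0,0,0,0,0,0])

```text
time_s: 20.43
ee_pos: [455.7, 265.1, 212.4]
tcp_rot: [0.707, 0.707, -0.002, -0.0]
wrist_force: [0.8, -0.5, -0.3]
gripper_width: 70.4
gripper_force: 0.0
```

Run:
```python
from h import *
s=robot.read_state();p=robot.read_camera('wrist');print(s['ee_pos'],s['joint_pos'])
find(p,['vial_mid']);find(p,['vial_mid'],'recognise')
w=cloud(p,s)
m=robot.cut_out('vial_mid',p)[0]['mask'];q=w[m&(w[...,2]>88)];print(len(q),cv2.minEnclosingCircle(q[:,:2].astype(np.float32)),q[:,2].max())
im=p['color'].copy();im[m]=im[m]//2+[0,120,0]
z=robot.read_camera('side');find(z,['rod_handle','vial_mid','stand','rod_tip'])
cv2.imwrite('pics/d.png',cv2.resize(np.hstack([im.astype(np.uint8),z['color']]),(800,300))[:,:,::-1])
```

```text
[455.66618557 265.06927989 212.38094913] [ 5.04414013e-01  3.20501382e-01  1.86738972e+00 -2.69313471e-04
  9.57132176e-01  5.04158189e-01]
vial_mid [456.6 309.9  40.8] 0.86
vial_mid [456.  311.3  93.5] 0.73
701 ((456.8083801269531, 310.1717224121094), 14.793956756591797) 97.38045023134373
rod_handle [ 447.6 -297.7  145.5] 0.49
rod_handle [578.7 -55.1  80.5] 0.16
vial_mid [458.7 308.9  51.6] 0.5
stand [ 451.8 -297.3    1.5] 0.63
rod_tip [571.6  -7.   84.2] 0.44
rod_tip [ 449.5 -298.     1.2] 0.28
```

View pics/d.png

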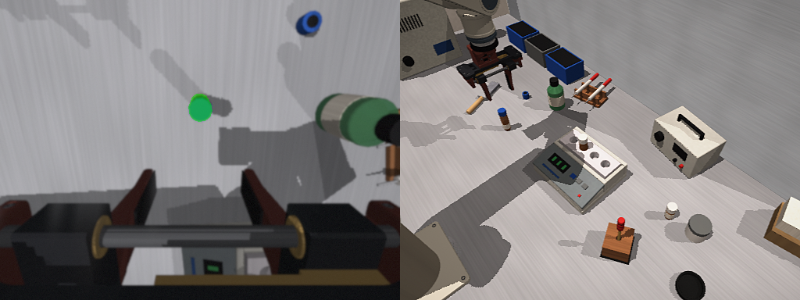

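Request:
apply_moves(targets=[2,0.05,0,0,0,0,2,0.05,0,0,0,0,0.5,0,2,0,0,0,0,0,3,0,0,0,0,0,3,0,0,0,0,0,3,0,0,0,0,0,2,0,0,0,0,0,1,0,0,0])

```text
time_s: 21.55
ee_pos: [456.8, 310.1, 71.1]
tcp_rot: [0.707, 0.707, -0.002, -0.0]
wrist_force: [-0.2, -0.1, 0.3]
gripper_width: 70.3
gripper_force: 0.0
```

Request:
apply_moves(targets=[0,0,0,0,0,0,0,0,0,0,0,0])

```text
time_s: 21.72
ee_pos: [458.4, 311.1, 73.9]
tcp_rot: [0.707, 0.707, -0.0, -0.0]
wrist_force: [-1.1, 0.6, -0.3]
gripper_width: 70.2
gripper_force: 0.0
```

Request:
apply_moves(targets=[0,-0.1,0,0,0,0,0,0,0,0,0,0,0,0,0,0,0,0,0,0,0,0,0,0,0,0,0,0,0,0,0,0,0,0,0,0,0,0,0,0,0,0,0,0,0,0,0,0], jaw=0)

```text
time_s: 22.38
ee_pos: [457.2, 311.1, 73.9]
tcp_rot: [0.707, 0.707, 0.0, 0.0]
wrist_force: [-0.2, -0.3, 2.5]
gripper_width: 27.5
gripper_force: 30.0
```

Request:
apply_moves(targets=[0,0,0,0,0,0,0,0,0,0,0,0,0,0,0,0,0,0])

```text
time_s: 22.63
ee_pos: [457.2, 311.1, 73.8]
tcp_rot: [0.707, 0.707, 0.0, 0.0]
wrist_force: [0.1, -0.8, 3.6]
gripper_width: 27.9
gripper_force: 30.0
```

Request:
apply_moves(targets=[0,0,-0.8,0,0,0,0,0,-2,0,0,0,0,0,-2.5,0,0,0,0,0,-2.5,0,0,0,0,0,-2,0,0,0,0,0,-0.9,0,0,0,-1,0.43,0,0,0,0,-2.5,1.06,0,0,0,0])

```text
time_s: 23.3
ee_pos: [471.6, 277.0, 180.7]
tcp_rot: [0.706, 0.708, 0.001, -0.0]
wrist_force: [1.0, 0.5, -0.9]
gripper_width: 27.8
gripper_force: 30.0
```

Request:
apply_moves(targets=[-3.4,1.45,0,0,0,0,-3.4,1.45,0,0,0,0,-3.4,1.45,0,0,0,0,-3.4,1.45,0,0,0,0,-3.4,1.45,0,0,0,0,-3.4,1.4,0,0,0,0,-2,0.85,0,0,0,0,-1,0.45,0,0,0,0])

```text
time_s: 23.97
ee_pos: [571.5, 38.6, 179.1]
tcp_rot: [0.708, 0.706, -0.001, -0.001]
wrist_force: [-0.5, -0.2, -0.6]
gripper_width: 27.5
gripper_force: 30.0
```

Request:
apply_moves(targets=[0,0,0,0,0,0,0,0,0,0,0,0])

```text
time_s: 24.13
ee_pos: [570.7, 41.9, 179.7]
tcp_rot: [0.708, 0.707, -0.001, -0.001]
wrist_force: [-0.4, 0.4, -0.3]
gripper_width: 27.7
gripper_force: 30.0
```

```bash
cat > see.py <<'E'
from h import *
s=robot.read_state();print(s['ee_pos'],s['wrist_force'])
ims=[]
for c in('wrist','scene','side'):
    p=robot.read_camera(c);print(c); find(p,['vial_mid'])
    for d in robot.pinpoint('well0',p): print(np.round(d['position'],1),round(d['confidence'],2))
    if c=='wrist': ims.append(p['color'][0:300,100:400]);w=cloud(p,s)
    else:
        q=p['world_to_cam']@[571.5,42,100,1];u=int(p['fx']*q[0]/q[2]+p['cx']);v=int(p['fy']*q[1]/q[2]+p['cy'])
        ims.append(cv2.resize(p['color'][v-50:v+40,u-45:u+45],(300,300),interpolation=cv2.INTER_NEAREST))
        w=cloud(p)
    # vial side points: fit tilt by slices
cv2.imwrite('pics/e.png',cv2.resize(np.hstack(ims),(800,267))[:,:,::-1])
E
python3 see.py
```

```text
[570.65759369  41.89320505 179.65049556] [-0.39338958  0.4145355  -0.29591345]
wrist
vial_mid [568.9  39.2 149.9] 0.92
vial_mid [532.7 -35.2  -3. ] 0.31
[582.5 -96.2  75.5] 0.82
[570.8  41.2  77.8] 0.73
scene
vial_mid [527.1 -31.3  -1. ] 0.31
[582.  -96.9  78.7] 0.86
[581.4 -56.6  78.8] 0.85
[574.2  -8.8  78.7] 0.64
[570.4  40.3  86.1] 0.6
side
vial_mid [572.9  42.6 157.1] 0.51
[568.8  43.7  80. ] 0.77
[ 580.5 -104.6   82.5] 0.72
[571.   -5.5  78.6] 0.68
[575.9 -57.1  78.8] 0.63
```

View pics/e.png

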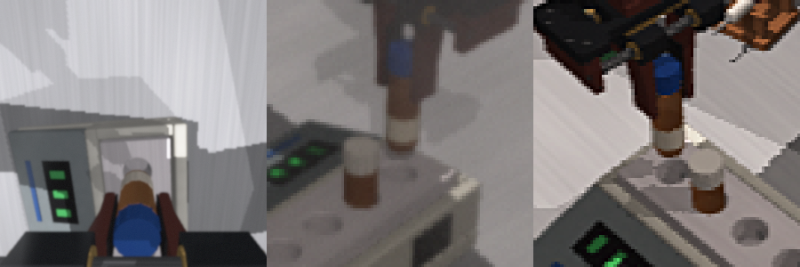

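Request:
apply_moves(targets=[0,0.05,0.5,0,0,0,0,0,0.8,0,0,0,0,0,0.7,0,0,0,0,0,0.4,0,0,0,0,0,0.3,0,0,0,0,0,0.3,0,0,0,0,0,0.2,0,0,0,0,0,0,0,0,0])

```text
time_s: 25.25
ee_pos: [571.8, 42.0, 148.2]
tcp_rot: [0.707, 0.707, -0.0, -0.0]
wrist_force: [0.1, -0.2, -0.5]
gripper_width: 28.0
gripper_force: 30.0
```

Request:
apply_moves(targets=[0,0,0.2,0,0,0,0,0,0.2,0,0,0,0,0,0,0,0,0])

```text
time_s: 25.5
ee_pos: [571.7, 42.0, 144.4]
tcp_rot: [0.707, 0.707, -0.0, -0.0]
wrist_force: [-1.1, 0.3, -1.5]
gripper_width: 27.1
gripper_force: 30.0
```

Request:
apply_moves(targets=[0,0,0.2,0,0,0,0,0,0.2,0,0,0,0,0,0,0,0,0])

```text
time_s: 25.75
ee_pos: [571.7, 42.0, 140.3]
tcp_rot: [0.707, 0.707, -0.0, -0.0]
wrist_force: [-1.4, 0.3, -1.5]
gripper_width: 27.7
gripper_force: 30.0
```

Request:
apply_moves(targets=[0,0,0.15,0,0,0,0,0,0.15,0,0,0,0,0,0.15,0,0,0,0,0,0,0,0,0])

```text
time_s: 26.08
ee_pos: [571.3, 42.0, 135.7]
tcp_rot: [0.707, 0.707, -0.001, -0.001]
wrist_force: [-3.5, -0.0, 0.7]
gripper_width: 27.4
gripper_force: 30.0
```

Request:
apply_moves(targets=[0,0,0.15,0,0,0,0,0,0.15,0,0,0,0,0,0.15,0,0,0,0,0,0,0,0,0])

```text
time_s: 26.42
ee_pos: [571.3, 41.9, 131.2]
tcp_rot: [0.707, 0.707, -0.001, -0.0]
wrist_force: [-4.9, -1.4, -0.5]
gripper_width: 27.6
gripper_force: 30.0
```

Request:
apply_moves(targets=[0,0,0.2,0,0,0,0,0,0.2,0,0,0,0,0,0.2,0,0,0,0,0,0.2,0,0,0,0,0,0,0,0,0])

```text
time_s: 26.83
ee_pos: [570.9, 42.0, 122.6]
tcp_rot: [0.707, 0.707, -0.001, -0.001]
wrist_force: [-5.7, 0.4, -4.0]
gripper_width: 27.2
gripper_force: 30.0
```

Request:
apply_moves(targets=[0,0,0.2,0,0,0,0,0,0.2,0,0,0,0,0,0.2,0,0,0,0,0,0.15,0,0,0,0,0,0,0,0,0])

```text
time_s: 27.25
ee_pos: [571.0, 42.0, 115.2]
tcp_rot: [0.707, 0.707, -0.001, -0.001]
wrist_force: [-4.6, -0.7, -2.6]
gripper_width: 27.3
gripper_force: 30.0
```

Request:
apply_moves(targets=[0,0,0.15,0,0,0,0,0,0.15,0,0,0,0,0,0.1,0,0,0,0,0,0.1,0,0,0,0,0,0,0,0,0])

```text
time_s: 27.67
ee_pos: [571.1, 42.0, 110.4]
tcp_rot: [0.707, 0.707, -0.001, -0.001]
wrist_force: [-5.0, 0.5, -1.2]
gripper_width: 27.9
gripper_force: 30.0
```

Request:
apply_moves(targets=[0,0,0.1,0,0,0,0,0,0.1,0,0,0,0,0,0,0,0,0])

```text
time_s: 27.92
ee_pos: [571.5, 42.0, 108.8]
tcp_rot: [0.707, 0.707, -0.0, -0.0]
wrist_force: [-5.3, -0.4, 3.0]
gripper_width: 27.4
gripper_force: 30.0
```

Request:
apply_moves(targets=[0,0,0.1,0,0,0,0,0,0,0,0,0])

```text
time_s: 28.08
ee_pos: [571.6, 42.1, 108.8]
tcp_rot: [0.707, 0.707, -0.0, -0.0]
wrist_force: [-8.6, -1.3, 11.3]
gripper_width: 27.3
gripper_force: 30.0
```

Request:
apply_moves(targets=[0,0,0,0,0,0,0,0,0,0,0,0,0,0,0,0,0,0,0,0,0,0,0,0,0,0,0,0,0,0,0,0,0,0,0,0,0,0,0,0,0,0], jaw=0.8)

```text
time_s: 28.67
ee_pos: [572.2, 42.0, 108.1]
tcp_rot: [0.707, 0.707, 0.0, 0.0]
wrist_force: [0.0, -0.2, 0.4]
gripper_width: 69.1
gripper_force: 0.0
```

Request:
apply_moves(targets=[0,0,-1,0,0,0,0,0,-2,0,0,0,0,0,-3,0,0,0,0,0,-3,0,0,0,-2,0,-3,0,0,0,-2,0,-1,0,0,0,-1,0,0,0,0,0,0,0,0,0,0,0])

```text
time_s: 29.33
ee_pos: [572.1, -9.5, 239.0]
tcp_rot: [0.708, 0.706, 0.001, 0.001]
wrist_force: [0.2, -0.4, -0.6]
gripper_width: 70.3
gripper_force: 0.0
```

Request:
apply_moves(targets=[0,0,0,0,0,0,0,0,0,0,0,0])

```text
time_s: 29.5
ee_pos: [571.1, -7.5, 236.8]
tcp_rot: [0.707, 0.707, -0.001, -0.001]
wrist_force: [0.5, 0.4, -0.3]
gripper_width: 70.2
gripper_force: 0.0
```

Run:
```python
from h import *
s=robot.read_state();p=robot.read_camera('wrist');print(s['ee_pos'],s['wrist_force'],s['gripper_width'])
w=cloud(p,s)
for n in('vial_mid','old_vial_mid'):
    m=robot.cut_out(n,p)[0]['mask'];q=w[m];q=q[q[:,2]>122];print(n,len(q),cv2.minEnclosingCircle(q[:,:2].astype(np.float32)),np.median(q[:,2]))
z=robot.read_camera('side');find(z,['vial_mid','old_vial_mid','rod_handle','jar','bottle','short_vial_mid'])
cv2.imwrite('pics/f.png',cv2.resize(np.hstack([p['color'],z['color']]),(800,300))[:,:,::-1])
```

```text
[571.05934059  -7.4678963  236.75365017] [ 0.48244854  0.36509096 -0.29437205] 70.22001977692918
vial_mid 769 ((568.687744140625, 41.367610931396484), 14.680107116699219) 130.27991396426242
old_vial_mid 8 ((558.6617431640625, 14.812225341796875), 39.71232986450195) 172.53327875338124
vial_mid [571.5  40.   85.3] 0.62
old_vial_mid [572.4  -8.4  81.3] 0.79
old_vial_mid [570.7  41.7  79.2] 0.26
rod_handle [ 446.  -301.   144.3] 0.72
jar [ 646.5 -415.5    0.8] 0.78
bottle [671.4 292.4  -0.8] 0.46
short_vial_mid [ 627.7 -332.8   29.9] 0.51
```

View pics/f.png

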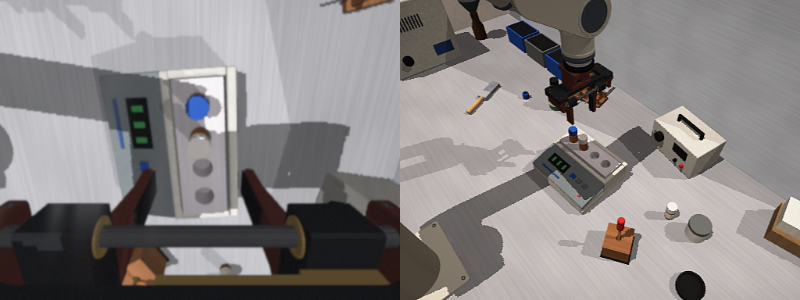

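The picture shows the blue cap in the end well, with its top at about 130 mm, so the vial is fully home. The rod stands in its stand and the bystanders have not moved.

```bash
python3 -c "
from rig import robot
print(robot.hand_in())"
```

```text
the job is handed in; nothing more can be done
None
```

The blue-capped vial is fully home in well3, which the rod showed to be the clear well (12 mm spacer in well0, 18 mm in well1); the rod is back in its stand, the white-capped vials, bottle and jar are where they were, and the job is handed in at about 30 s of the 72 s allowed.

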